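# Open the push-to-open figure case

## Task

Open the white figure case with the green flap: press the white spot on the flap until the touch latch clicks, take the finger away so that it springs up, then catch the flap with the fingers and gently swing it back past upright to its stop, so that it stays open. Leave the case with the blue flap shut.

Things in the scene. Friction and masses are not known exactly. Their poses are not given: they have to be found in the camera images.
- green_flap (a joint): Opening angle of the green flap (rad): 0 latched, level; negative pressed in (latch lets go by about -0.026, solid stop -0.045); its spring lifts it in 2 s to about 1.0-1.1 after the click; 1.57 upright; 1.8 at its stop. Pressing takes 2 to 3 N and 4 mm at the spot. Damped hinge with light friction: it stays where left from about 1.0 to 1.8, and swinging it takes about 1 N at the edge.
- green_spot (a point): White 18 mm spot on the green flap's upper face, 20 mm from its front edge, midway across. Flap: flat plate, no handle, 150 mm from hinge to front edge, 122 wide, 8 thick, 100 g. The frame turns with the flap: x points from front edge to the hinge line, 130 mm from the spot, level with the upper face; y along the hinge; z out of the upper face (up when shut).
- green_case: White case, 180 mm deep (its x), 140 wide (y), 90 high, fixed to the table; the flap is its top, flush (upper face 90 mm above the table). Origin at the centre of its underside; x points from the front (nearer the robot) to the back, where the flap is hinged 75 mm behind the centre. The front wall ends 10 mm below the shut flap. A steel latch tongue hangs 30 mm from the flap's underside, 15 mm from its +y side.
- blue_flap (a joint): Opening angle of the flap (rad, 0 shut) of the other case, which is the same but for its blue flap. It stands beside the green one, on either side, at least 25 mm away. It is to be left shut.

How it is judged:
By the outcome, as a careful person would: the job done as asked, in the order asked, and still so for the second after the job is handed in, with the robot touching nothing.
It also fails if it takes over 40 s, if anything falls off the work surface, if the arm or the gripper's body presses on something with over 40 N, if the wrist force passes 120 N, or if a joint passes its speed limit or range.

## Robot

A 6-joint arm with a two-finger parallel gripper is mounted at the origin on the work surface. World frame = base frame: x ahead of the robot, y to its left, z up, the work surface at z = 0. Lengths are in m, angles in rad, forces in N, time in s.
With the tool pointing down it reaches from about 0.35 to 0.85 m from the base axis. Payload 8.1 kg.
Tool frame: the origin (TCP) lies between the finger pads; the fingertips stand r.tips_ahead ahead of it and the grasp point (between the pads) lies 2 mm behind it (r.tips_ahead is the distance from the TCP to the fingertips, in m); z points along the fingers, y is the line along which they close (so a half turn about z gives the same grasp; the last joint's range is limited). The gripper opens to 85 mm and grips with 20 to 120 N. Pads are 22 mm wide; open, the fingers measure 114 mm over their backs; the gripper's body (76 mm by 85 mm) begins 54 mm behind the grasp point. The pads swing forward as they close: fully open they stand 13 mm farther back than shut.
Start: joints at [-1.372, 0.13, 1.488, -0, 1.523, -0.085], TCP at [0.168, -0.576, 0.248] pointing down, gripper open.
Joint ranges: [-2.96, 2.96], [-0.89, 2.26], [0.02, 2.5], [-1.34, 4.48], [0, 2.73], [-2.66, 2.66]. Speed limits (rad/s): [2.39, 2.39, 2.79, 3.14, 3.14, 3.14].

## Interface

Orientations are given as a unit quaternion [x, y, z, w].
In Python, from workcell import r gives the robot as it stands. Calls block until the motion is done:
- r.move_pose(position, orientation): joint-space move of the TCP to a pose.
- r.move_straight(position, ori=None, vel=0.15, force_limit=None): straight line of the TCP; ori=None keeps the orientation; vel is the mean speed in m/s. With force_limit (N) it stops when the force on the tool has changed by that much, and returns True; else False.
- r.goto_joints(angles): joint-space move.
- r.grip(opening): finger opening in m; the grip force is fixed at half the most; returns when the fingers have stopped.
- r.wait(seconds).
- r.inverse_kinematics(position, orientation): joint angles nearest the present ones, or None.
- r.capture(name): name is "side" or "top"; returns the picture (384x512x3 uint8, blue, green, red); there is no depth.
- r.camera_model(name): a dict with "fx", "fy", "cx", "cy" (pixels), "dist" ([k1, k2, p1, p2, k3] as OpenCV has them; the pictures are not rectified), "cam_to_world" (4x4, takes a point from camera to world coordinates). Camera axes: x right, y up, looking along -z (the intrinsics and any distortion apply to the point x, -y, -z); pixel columns grow to the right and rows downward; lengths in m; the calibration is good to about 2 mm. A picture is of the moment at which its call begins. camera_model takes no time and is no camera call.
A pose or a line that the arm cannot do raises r.IKError and nothing moves.
- r.hand_in(): hands the job in; it is judged then, once.
Readings, each from a call of its own:
- r.read_t(): time.
- r.read_joints(): joint angles.
- r.read_joint_velocities(): joint speeds.
- r.read_joint_torque(): joint torques, N m.
- r.read_ee_pos(): TCP position.
- r.read_orientation(): TCP orientation.
- r.read_force(): force on the tool from outside, world axes, zero at the start.
- r.read_moment(): the same for the moment, N m.
- r.read_finger_gap(): finger opening in m.
- r.read_grasp_force(): force on a finger pad.
Only numpy, scipy, OpenCV 4.12 (cv2) and the standard library are available. Lean on these libraries where they do the work, as an engineer would, in place of code of your own. Each camera call takes 0.05 s, during which the arm holds its last target. There are 200 camera calls.

## Working session

There is one attempt and no reset: what is moved stays moved. The work goes in short steps, each a Python script; the robot and the scene stay as the last script left them, time stands still between calls to the robot, and variables do not carry over. Pictures are saved under pics/ and viewed, at most 10 in all, crops included, and the job is handed in when it is done.

```bash
mkdir -p pics; ls; python3 - <<'E'
from workcell import r
import cv2
a=r.capture("top");b=r.capture("side")
cv2.imwrite("pics/top0.png",a);cv2.imwrite("pics/side0.png",b)
for n in("top","side"):print(r.camera_model(n))
print(r.tips_ahead,r.read_t(),r.read_orientation(),r.read_finger_gap())
E
```

```text
pics
{'fx': 366.9016895234116, 'fy': 366.9016895234116, 'cx': 256.0691420597661, 'cy': 200.09302670157228, 'dist': array([-0.09674033,  0.        ,  0.        ,  0.        ,  0.        ]), 'cam_to_world': array([[ 0.02913862,  0.9955609 , -0.08949544,  0.4985851 ],
       [-0.99881071,  0.03250084,  0.03634373,  0.00282939],
       [ 0.03909107,  0.08833   ,  0.99532392,  0.88354542],
       [ 0.        ,  0.        ,  0.        ,  1.        ]])}
{'fx': 422.2761131745953, 'fy': 422.2761131745953, 'cx': 261.93915884815164, 'cy': 190.44312908292383, 'dist': array([-0.1131734,  0.       ,  0.       ,  0.       ,  0.       ]), 'cam_to_world': array([[ 0.87933712,  0.34735799, -0.32574325,  0.3000479 ],
       [-0.4759683 ,  0.6197836 , -0.6239571 , -0.56425562],
       [-0.01484616,  0.7037121 ,  0.71033012,  0.71424263],
       [ 0.        ,  0.        ,  0.        ,  1.        ]])}
0.017 0.1 [ 9.89947533e-01  1.41432450e-01 -4.61573828e-05 -8.61317676e-04] 0.08537382518091836
```

View pics/top0.png

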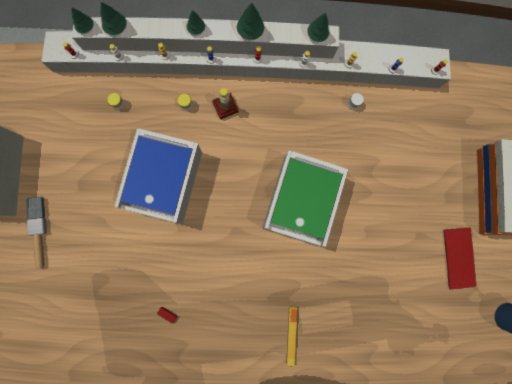

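View pics/side0.png

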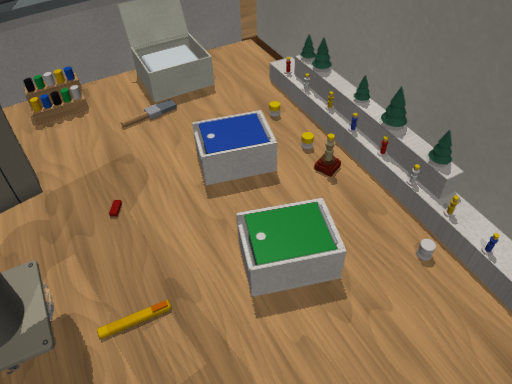

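The top view shows the green flap centred at about (307,199) with its spot at (300,222). The blue case is to its left. The side view shows the green spot at (261,236). Next I'll measure the spot and the flap contour on z = 0.09.

```bash
cat > h.py <<'E'
import cv2,numpy as np
from workcell import r
def rays(n,px):
    m=r.camera_model(n);K=np.array([[m["fx"],0,m["cx"]],[0,m["fy"],m["cy"]],[0,0,1]])
    u=cv2.undistortPoints(np.float64(px).reshape(-1,1,2),K,m["dist"]).reshape(-1,2)
    T=m["cam_to_world"];d=np.c_[u[:,0],-u[:,1],-np.ones(len(u))]@T[:3,:3].T
    return T[:3,3],d
def onplane(n,px,z):
    o,d=rays(n,px);return o+d*((z-o[2])/d[:,2])[:,None]
def tri(pa,pb):
    o1,d1=rays("top",pa);o2,d2=rays("side",pb);A=np.c_[d1[0],-d2[0]]
    s=np.linalg.lstsq(A,o2-o1,rcond=None)[0];p,q=o1+s[0]*d1[0],o2+s[1]*d2[0]
    return (p+q)/2,np.linalg.norm(p-q)
def green(im):
    h=cv2.cvtColor(im,cv2.COLOR_BGR2HSV);m=cv2.inRange(h,(50,120,60),(75,255,255))
    c=max(cv2.findContours(m,cv2.RETR_EXTERNAL,cv2.CHAIN_APPROX_NONE)[0],key=cv2.contourArea)
    f=np.zeros_like(m);cv2.drawContours(f,[c],-1,255,-1)
    g=cv2.erode(f,np.ones((7,7)))&~m
    M=cv2.moments(g,True);return c.reshape(-1,2),np.array([M["m10"],M["m01"]])/max(M["m00"],1)
E
python3 - <<'E'
from h import *
S={}
for n in("top","side"):
    c,s=green(cv2.imread(f"pics/{n}0.png"));S[n]=s
    P=onplane(n,c,.09)[:,:2]; rc=cv2.minAreaRect(np.float32(P))
    print(n,s,onplane(n,[s],.09),rc,cv2.boxPoints(rc).tolist())
print(tri(S["top"],S["side"]))
E
```

```text
top [299.47619048 221.58333333] [[ 0.52610565 -0.12196839  0.09      ]] ((0.5784985423088074, -0.13651666045188904), (0.119075708091259, 0.1473521888256073), 74.27637481689453) [[0.49144479632377625, -0.1738605797290802], [0.6332830786705017, -0.21379265189170837], [0.6655522584915161, -0.09917274117469788], [0.523714005947113, -0.0592406690120697]]
side [260.53521127 235.71830986] [[ 0.52686125 -0.12019763  0.09      ]] ((0.5788611173629761, -0.13604699075222015), (0.12145637720823288, 0.15010040998458862), 74.16883850097656) [[0.4900907278060913, -0.17399778962135315], [0.6344977617263794, -0.2149457037448883], [0.6676315069198608, -0.09809619188308716], [0.5232244729995728, -0.057148277759552]]
(array([ 0.52607118, -0.12165766,  0.09206872]), np.float64(7.974652883304248e-05))
```

Both views agree on the spot and on a 150×122 mm flap with yaw −15.8°. The spot triangulates to z = 0.092 against the stated 0.090. I'll press now, then retreat up and to the front.

```bash
cat >> h.py <<'E'
C=np.array([.5787,-.1363]);yaw=np.arctan2(-.04095,.1444)
X=np.array([np.cos(yaw),np.sin(yaw)]);H=C+.075*X   # hinge line point
Q=[np.cos(yaw/2),np.sin(yaw/2),0,0]                # tool down, tool x along case x
def P(x,z): return np.r_[H+x*X,z]                  # x from hinge, z height of the TCP
E
python3 - <<'E'
from h import *
r.grip(0)
r.move_pose(P(-.13,.16),Q)
print("above",r.read_ee_pos(),r.read_force(),r.read_t())
r.move_straight(P(-.13,.118),vel=.1)
hit=r.move_straight(P(-.13,.095),vel=.015,force_limit=6)
print(hit,r.read_ee_pos(),r.read_force(),r.read_t())
r.move_straight(P(-.20,.17),vel=.2)
r.move_straight(P(-.20,.29),vel=.2)
r.wait(1)
cv2.imwrite("pics/top1.png",r.capture("top"));cv2.imwrite("pics/side1.png",r.capture("side"))
print(r.read_ee_pos(),r.read_t(),r.read_force())
E
```

```text
above [ 0.52579965 -0.12205048  0.16018915] [ 0.49249963 -0.17510532 -0.18909803] 2.9667
True [ 0.52589231 -0.12132853  0.1012761 ] [-1.67516099  0.39904738  6.34917336] 4.6083
[ 0.4584354  -0.10218661  0.28998513] 7.1 [-0.5530279   0.28298457 -0.44109425]
```

View pics/side1.png

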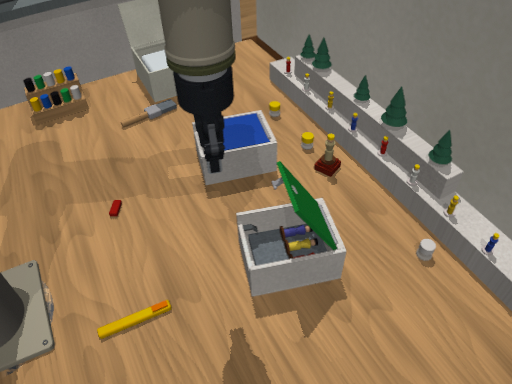

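The side view shows the green flap sprung up to about 60°, with its top edge at about (283,168). The blue flap is shut and the finger is clear in front. Next I'll push the flap's underside near the edge, midway across.

```bash
python3 - <<'E'
from h import *
r.move_straight(P(-.16,.212),vel=.15)
f0=r.read_force()
hit=r.move_straight(P(.025,.212),vel=.05,force_limit=4)
p=r.read_ee_pos();print(hit,p,(p[:2]-H)@X,r.read_force()-f0,r.read_t())
cv2.imwrite("pics/side2.png",r.capture("side"))
E
```

```text
True [ 0.59928199 -0.14218526  0.2122893 ] -0.053593170231525086 [-1.04925554 -0.98263808  5.5711527 ] 9.9167
```

View pics/side2.png

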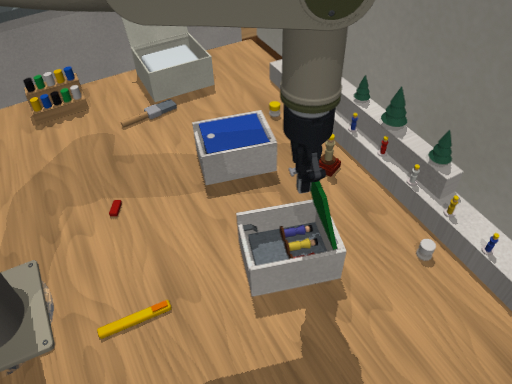

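The flap is near 75–80° with its edge at about (318,183). The 5.6 N rise is vertical, so the rising edge has met the knuckle behind the finger. I'll back off, go 23 mm higher and push again.

```bash
python3 - <<'E'
from h import *
r.move_straight(P(-.075,.212),vel=.1)
r.move_straight(P(-.075,.236),vel=.1)
f0=r.read_force()
hit=r.move_straight(P(.03,.236),vel=.04,force_limit=4)
p=r.read_ee_pos();print(hit,p,(p[:2]-H)@X,r.read_force()-f0,r.read_t())
cv2.imwrite("pics/side3.png",r.capture("side"))
E
```

```text
True [ 0.66213333 -0.15997824  0.23521531] 0.011728193214940315 [-3.83231132  2.37307589  4.43374263] 12.6333
```

View pics/side3.png

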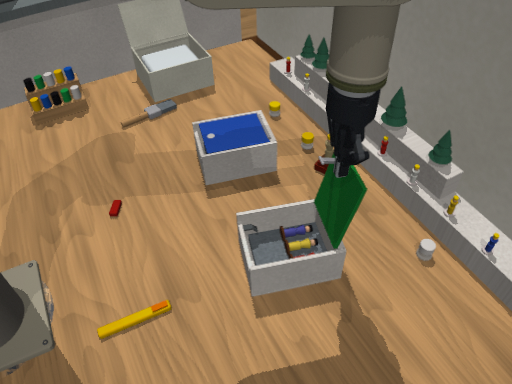

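The push stopped at x′ = +11.7 mm, against about +11 mm predicted for the stop. I'll back off and check the angle.

```bash
python3 - <<'E'
from h import *
r.move_straight(P(-.06,.236),vel=.1)
r.move_straight(P(-.15,.33),vel=.2)
r.wait(.3)
a=r.capture("top");b=r.capture("side")
cv2.imwrite("pics/side4.png",b);cv2.imwrite("pics/top4.png",a)
Y=np.array([-X[1],X[0]])
c=cv2.approxPolyDP(green(b)[0].reshape(-1,1,2),4,True).reshape(-1,2)
# plane through case-y at corner's side: intersect rays with vertical planes y'=+-.061
o,d=rays("side",c)
for s in(.061,-.061):
    t=((H+s*Y-o[:2])@Y)/(d[:,:2]@Y);p=o+d*t[:,None]
    for px,q in zip(c,p):
        xh=(q[:2]-H)@X;zh=q[2]-.09
        print(s,px,round(np.hypot(xh,zh),3),round(np.pi-np.arctan2(zh,xh),3) if 0 else round(np.arctan2(zh,-xh),3))
print(r.read_t(),r.read_force())
E
```

```text
0.061 [340 143] 0.149 1.792
0.061 [332 156] 0.119 1.744
0.061 [337 161] 0.108 1.872
0.061 [329 164] 0.1 1.738
0.061 [315 199] 0.01 1.161
0.061 [333 247] 0.177 -1.883
0.061 [366 189] 0.107 3.032
-0.061 [340 143] 0.253 1.473
-0.061 [332 156] 0.233 1.423
-0.061 [337 161] 0.22 1.455
-0.061 [329 164] 0.219 1.399
-0.061 [315 199] 0.155 1.22
-0.061 [333 247] 0.011 0.78
-0.061 [366 189] 0.151 1.784
14.75 [ 0.33690839 -0.02020399  0.2080525 ]
```

View pics/side4.png

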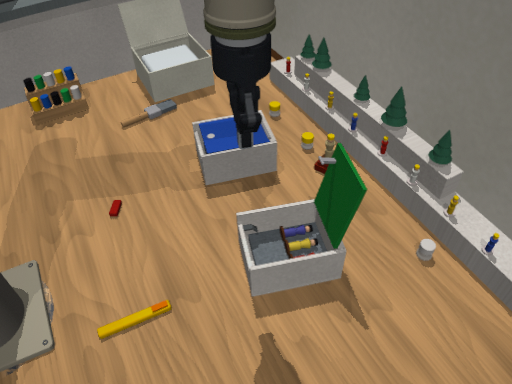

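Both free corners, (340,143) and (366,189), give a radius of about 0.15 m and an angle of about 1.79 rad, so the flap is at its stop. The blue flap is shut and the robot is clear.

```bash
python3 -c "
from workcell import r
print(r.hand_in())"
```

```text
the job is handed in; nothing more can be done
None
```

The green flap is open at its stop (about 1.79 rad, measured from the side picture after backing off), the blue flap is still shut, and I handed the job in at about 15 s with the arm clear of everything.

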